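# Lay three bound books on their pressing boards and weight the leather ones

## Task

Put the three books to rest for the night: lay each one flat and square on the baize of the pressing board cut to its format. The two leather books are still damp from pasting and must dry under weights, so stand the round weight in the middle of the square red one and the bar weight lengthwise along the middle of the narrow tan one, setting them down gently. Leave the hammer and the finishing wheel where they lie.

Things in the scene. Friction and masses are not known exactly. Their poses are not given: they have to be found in the camera images.
- square_book_center (a point): Centre (half-way up) of the dark red leather book, square, with raised bands on its spine and gold lines on its cover, a closed, stiff hardback lying flat on the bench, loose, 62 mm along its x (spine at -x, page edges at +x) by 62 mm along its y by 26 mm thick; z up. It is gripped across its 62 mm, over spine and page edges. About 85 g.
- narrow_book_center (a point): Centre (half-way up) of the tan leather book, long and narrow, with raised bands on its spine and gold lines on its cover, a closed, stiff hardback lying flat on the bench, loose, 48 mm along its x (spine at -x, page edges at +x) by 120 mm along its y by 20 mm thick; z up. It is gripped across its 48 mm, over spine and page edges. About 98 g.
- tall_book_center (a point): Centre (half-way up) of the navy blue cloth book, of common upright format, with a small plain paper label on its cover, a closed, stiff hardback lying flat on the bench, loose, 64 mm along its x (spine at -x, page edges at +x) by 96 mm along its y by 22 mm thick; z up. It is gripped across its 64 mm, over spine and page edges. About 115 g.
- square_board_top (a point): Middle of the top face of the square pressing board, which matches the dark red book: plywood, 12 mm thick, 80 mm along x by 80 mm along y, brass strips along its two sides at +x and -x, green baize on top in the very format of its book (62 by 62 mm), which leaves a plywood margin of 9 mm all round. Lies flat on the bench and does not shift; z up.
- narrow_board_top (a point): Middle of the top face of the long narrow pressing board, which matches the tan book: plywood, 12 mm thick, 66 mm along x by 138 mm along y, brass strips along its two sides at +x and -x, green baize on top in the very format of its book (48 by 120 mm), which leaves a plywood margin of 9 mm all round. Lies flat on the bench and does not shift; z up.
- tall_board_top (a point): Middle of the top face of the broad oblong pressing board, which matches the navy book: plywood, 12 mm thick, 82 mm along x by 114 mm along y, brass strips along its two sides at +x and -x, green baize on top in the very format of its book (64 by 96 mm), which leaves a plywood margin of 9 mm all round. Lies flat on the bench and does not shift; z up.
- round_weight_grip (a point): Middle of the handle of the round weight: black iron disc 52 mm across and 30 mm high standing on the bench, with an upright round wooden handle in its centre, 22 mm across, from 30 to 72 mm above its underside. This point lies on its axis, 54 mm above its underside. About 0.5 kg, loose; z up.
- bar_weight_grip (a point): Middle of the handle of the bar weight: black iron bar 34 mm along x, 90 mm along y, 26 mm high, standing on the bench; above it a wooden rail handle along y, 14 mm wide (x), 78 mm long and 14 mm high, spans two brass posts 66 mm apart, with 23 mm of free air between rail and iron. This point is the rail's centre, 56 mm above the weight's underside. About 0.6 kg, loose; z up.
- hammer: Bystander: a hammer, 260 mm long, lying on the bench beyond the work, loose; origin in the middle of its underside, handle towards its -x. Leave it alone.
- fillet: Bystander: a bookbinder's finishing wheel (wooden handle, steel fork, brass disc 68 mm across), 250 mm long, lying on the bench beyond the work, loose; origin on its underside where handle and fork meet, disc towards its +x. Leave it alone.

How it is judged:
By the outcome, as a careful person would: the job done as asked, in the order asked, and still so for the second after the job is handed in, with the robot touching nothing.
It also fails if it takes over 120 s, if anything falls off the work surface, if the arm or the gripper's body presses on something with over 40 N, if the wrist force passes 120 N, or if a joint passes its speed limit or range.

## Robot

A 7-joint arm with a two-finger parallel gripper is mounted at the origin on the work surface. World frame = base frame: x ahead of the robot, y to its left, z up, the work surface at z = 0. Lengths are in m, angles in rad, forces in N, time in s.
With the tool pointing down it reaches from about 0.4 to 0.85 m from the base axis. Payload 10.4 kg.
Tool frame: the origin (TCP) lies on the centre line of the jaws, within the pads' length; the fingertips stand 14 mm ahead of it and the grasp point (between the pads) lies 5 mm behind it (manip.tip_reach is the distance from the TCP to the fingertips, in m); z points along the fingers, y is the line along which they close (so a half turn about z gives the same grasp; the last joint's range is limited). The gripper opens to 85 mm and grips with 20 to 120 N. Pads are 22 mm wide; open, the fingers measure 114 mm over their backs; the gripper's body (76 mm by 85 mm) begins 54 mm behind the grasp point. The pads swing forward as they close: fully open they stand 13 mm farther back than shut.
Start: joints at [-1.281, 0.332, -0.065, 1.46, 0.022, 1.35, -0.088], TCP at [0.192, 0.595, 0.245] pointing down, gripper open.
Joint ranges: [-2.6, 2.6], [-0.5, 2.12], [-1.47, 1.34], [0.16, 2.42], [-1.27, 4.41], [0.06, 2.06], [-2.6, 2.6]. Speed limits (rad/s): [2.22, 2.22, 2.79, 2.79, 3.14, 3.14, 3.14].

## Interface

Orientations are given as a unit quaternion [x, y, z, w].
In Python, from workcell import manip gives the robot as it stands.
- The arm moves only by the shell command python3 -m pendant 'ROWS' [FORCE]. ROWS is JSON, a list of rows, each a list of 7 numbers: the shift along the tool's x, y, z in units of 50 mm (1.0 is 50 mm), then the turn, a rotation vector about the tool's x, y, z in units of 8 degrees (1.0 is 8 degrees), then the opening, from -1 (shut) to 1 (fully open), so that 0 is half open. In form: [[dx, dy, dz, ax, ay, az, jaw], ...]. A call has exactly 10 rows; each row is the pose to reach, as a shift and turn from the pose commanded when the call began, along the tool's axes at that moment; what a row does not reach only later rows make up. A row lasts 1/8 s, in which the tool goes at most 62.5 mm and 10.7 degrees, less where a joint would pass 70% of its speed; a pose out of reach is approached as far as the arm can. A call with a gripper value outside its range is refused whole. The fingers move at their own pace and stop on an object; FORCE is the grip in N (left out, the last holds). Time passes only in rows, so rows that repeat a pose let the fingers close, or fill a call up. It gives the time, the measured TCP pose, the force, the opening and the grip force at its end, in the units of the state.
- manip.get_obs(): the state, without advancing time (a new reading comes with each control period).
- manip.camera(name): name is "side" or "top" or "wrist"; returns (picture, depth): 400x640x3 uint8, red, green, blue; 400x640 float32, m along the optical axis (not along the pixel's ray), 0 where there is no reading.
- manip.get_calibration(name): a dict with "fx", "fy", "cx", "cy" (pixels), "xyz" and "orientation" of the camera in the world. Camera axes: x right, y up, looking along -z (the intrinsics and any distortion apply to the point x, -y, -z); pixel columns grow to the right and rows downward; lengths in m; the calibration is good to about 2 mm. A picture is of the moment at which its call begins: read the wrist's pose just before it. get_calibration takes no time and is no camera call; for the wrist camera it gives the pose at the moment of the call.
- manip.hand_in(): hands the job in; it is judged then, once.
Trained networks look in the newest picture that a camera, given by its name, has taken for a name from the list of things; names that differ only in an ending like _2 or _b are one class to them, and where a whole thing is asked for, a point or a joint stands for the part that bears it (a point fixed in the world has none). Each returns a list of dicts, best first, with "p" (0 to 1); they miss things now and then, are a little off and sometimes report something else, mostly with a low value. They report only what shows in the picture. A call takes as long as a camera call.
- manip.find_in(thing, camera): "box" ([left, top, right, bottom] in pixels, round what is visible of it).
- manip.trace(thing, camera): "pixels" (400x640 bool, what is visible of it) and "box" ([left, top, right, bottom] in pixels, round what is visible of it).
- manip.tip_of(thing, camera): "pixel" ([column, row] in pixels: a listed point, or the origin of a listed thing).
The state is a dict: "clock": time; "joint_pos": joint angles; "joint_velocities": joint speeds; "tau": joint torques, N m; "position": TCP position; "ee_rot": TCP orientation; "ft_force": force on the tool from outside, world axes, zero at the start; "torque": the same for the moment, N m; "grip_width": opening from 0.0 (shut) to 1.0 (fully open); "grasp_force": force on a finger pad.
Only numpy, scipy, OpenCV 4.12 (cv2) and the standard library are available. Lean on these libraries where they do the work, as an engineer would, in place of code of your own. Each camera call takes 0.05 s, during which the arm holds its last target. There are 200 camera calls.

## Working session

There is one attempt and no reset: what is moved stays moved. The work goes in short steps, Python scripts to look and compute and a shell command to move; the robot and the scene stay as the last step left them, time stands still between calls to the robot, and variables do not carry over. Pictures are saved under pics/ and viewed, at most 15 in all, crops included, and the job is handed in when it is done.

```bash
ls; mkdir -p pics; cat > h.py <<'E'
import numpy as np, cv2
from scipy.spatial.transform import Rotation as R
from workcell import manip
def px2w(cam,uv,depth=None,z=None,cal=None):
    c=cal or manip.get_calibration(cam)
    uv=np.atleast_2d(np.asarray(uv,float))
    d=np.c_[(uv[:,0]-c["cx"])/c["fx"],-(uv[:,1]-c["cy"])/c["fy"],-np.ones(len(uv))]
    w=R.from_quat(c["orientation"]).apply(d); o=np.array(c["xyz"])
    s=np.asarray(depth) if depth is not None else (z-o[2])/w[:,2]
    return o+w*np.reshape(s,(-1,1))
E
python3 - <<'E'
from h import *
o=manip.get_obs(); print(o)
for n in("top","side","wrist"):
    c=manip.get_calibration(n); print(n,c)
    p,d=manip.camera(n); cv2.imwrite(f"pics/{n}0.png",p[:,:,::-1]); np.savez(f"{n}0.npz",p=p,d=d)
    if n=="top":
        for t in "square_book_center narrow_book_center tall_book_center square_board_top narrow_board_top tall_board_top round_weight_grip bar_weight_grip".split():
            print(t,[(np.round(r["pixel"],1),round(r["p"],2)) for r in manip.tip_of(t,n)[:3]])
E
```

```text
pics
{'clock': 0.0, 'joint_pos': array([-1.28057929,  0.33287015, -0.06474363,  1.46095292,  0.02159197,
        1.34992159, -0.08849658]), 'joint_velocities': array([ 4.24306889e-05, -1.01257095e-03, -1.63049691e-03,  3.31276254e-03,
        4.47414972e-06,  1.15184031e-04, -2.80706357e-04]), 'tau': array([ 3.10881924e-04, -6.25451732e+01,  4.93465690e-02, -3.91606164e+01,
        1.62673707e-02,  9.86377301e-03, -2.16138011e-05]), 'position': array([0.19220208, 0.59432471, 0.24451157]), 'ee_rot': array([ 1.55739864e-01,  9.87797836e-01, -7.22705957e-04, -9.01259105e-05]), 'ft_force': array([ 0.6634769 , -0.34642114, -0.2141161 ]), 'torque': array([0.02712046, 0.01918304, 0.04623157]), 'grasp_force': 0.0, 'grip_width': 0.9987187753772256}
top {'fx': 409.3408665393751, 'fy': 409.3408665393751, 'cx': 315.05157634451973, 'cy': 200.83835089846008, 'xyz': array([0.52766119, 0.00856152, 0.97503293]), 'orientation': array([-0.01860634,  0.03663494,  0.71634615, -0.69653419])}
square_book_center [(array([171. , 203.3]), 0.82)]
narrow_book_center [(array([270.9, 282. ]), 0.8)]
tall_book_center [(array([437.7, 265.2]), 0.88), (array([447.9, 207.7]), 0.57)]
square_board_top [(array([358.1, 198.1]), 0.85)]
narrow_board_top [(array([446.7, 206.3]), 0.93)]
tall_board_top [(array([273.4, 198.6]), 0.86)]
round_weight_grip [(array([352.6, 282.2]), 0.78)]
bar_weight_grip [(array([177.8, 284.1]), 0.9)]
side {'fx': 440.1635034310782, 'fy': 440.1635034310782, 'cx': 329.0016432822387, 'cy': 200.01816308494512, 'xyz': array([ 0.44180251, -0.84162548,  0.86835243]), 'orientation': array([ 0.3994857 , -0.04526041, -0.07498817,  0.91254558])}
wrist {'fx': 344.1815897362351, 'fy': 344.1815897362351, 'cx': 316.975391304774, 'cy': 195.8986876123965, 'xyz': array([0.1199199 , 0.61831472, 0.3742246 ]), 'orientation': array([-0.12198036, -0.08779902,  0.58196841,  0.79920266])}
```

View pics/top0.png

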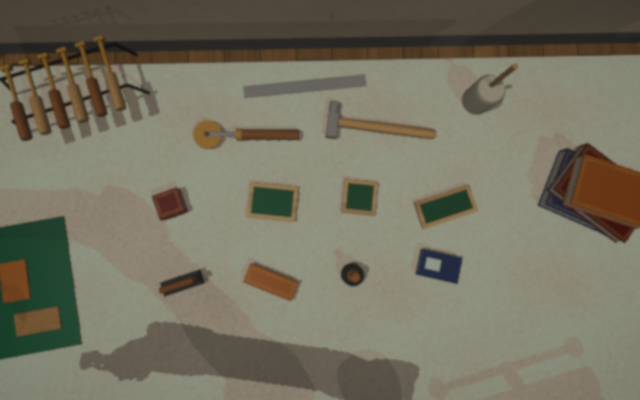

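View pics/side0.png

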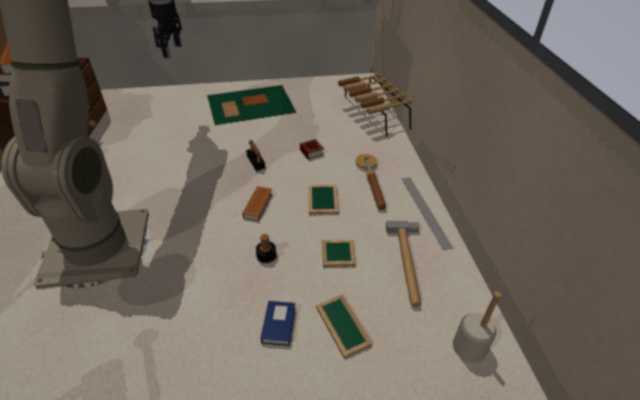

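The top view has +x up and +y to the left. Red book is at (170,203), tan at (271,282) and navy at (440,266). The boards are tall (273,202), square (360,197) and narrow (446,206), the round weight is at (352,273) and the bar at (183,283). The side view agrees with this.

```bash
cat >> h.py <<'E'
TOP=dict(square_book_center=.026,narrow_book_center=.020,tall_book_center=.022,square_board_top=.012,narrow_board_top=.012,tall_board_top=.012,round_weight_grip=.030,bar_weight_grip=.063)
def measure(cam,things,base=0.0,save=None,zoff={}):
    cal=manip.get_calibration(cam); p,d=manip.camera(cam)
    if save: cv2.imwrite(save,p[:,:,::-1])
    hsv=cv2.cvtColor(p,cv2.COLOR_RGB2HSV); out={}
    for t in things:
        r=manip.trace(t,cam)
        if not r: print(t,"none"); continue
        m=np.array(r[0]["pixels"]); zt=TOP[t]+zoff.get(t,0)
        if "board" in t:
            m=cv2.morphologyEx(m.astype(np.uint8),cv2.MORPH_CLOSE,np.ones((9,9)))>0
            m=m&(hsv[...,0]>50)&(hsv[...,0]<95)&(hsv[...,1]>100)
        v,u=np.nonzero(m&(d>0)); 
        if len(u)<20: print(t,"few"); continue
        w=px2w(cam,np.c_[u,v],d[v,u],cal=cal); k=abs(w[:,2]-zt)<.006
        zm=np.median(w[k,2]) if k.any() else np.nan
        top=px2w(cam,np.c_[u,v],z=zt,cal=cal)[k][:,:2]
        (cx,cy),(a,b),an=cv2.minAreaRect((top*1000).astype(np.float32))
        if a>b: a,b,an=b,a,an-90     # an: direction of SHORT side, from world x
        an=(an+90)%180-90
        mc=top.mean(0)*1000
        print(f"{t:20s} p={r[0]['p']:.2f} c=({cx:.1f},{cy:.1f}) mean=({mc[0]:.1f},{mc[1]:.1f}) {a:.1f}x{b:.1f} short-axis={an:.1f} z={zm*1000:.1f} n={k.sum()}/{len(u)}")
    return p,d,cal
E
python3 -c "
from h import *
measure('top',list(TOP))"
```

```text
square_book_center   p=0.76 c=(605.4,320.5) mean=(605.7,321.1) 62.6x62.9 short-axis=19.3 z=25.6 n=716/838
narrow_book_center   p=0.95 c=(418.7,91.3) mean=(419.1,90.7) 45.8x118.0 short-axis=-23.4 z=19.4 n=1009/1060
tall_book_center     p=0.96 c=(443.0,-303.3) mean=(443.1,-303.5) 62.1x95.7 short-axis=-14.4 z=21.1 n=1090/1148
square_board_top     p=0.78 c=(610.0,-122.5) mean=(609.9,-122.4) 52.1x52.4 short-axis=82.7 z=11.9 n=480/481
narrow_board_top     p=0.68 c=(582.2,-327.4) mean=(582.0,-327.4) 38.1x109.9 short-axis=16.6 z=12.0 n=732/733
tall_board_top       p=0.64 c=(604.1,84.3) mean=(604.1,84.4) 54.7x86.4 short-axis=-7.3 z=12.0 n=850/851
round_weight_grip    p=0.62 c=(429.9,-98.6) mean=(431.0,-97.5) 47.6x50.5 short-axis=-1.8 z=29.3 n=300/433
bar_weight_grip      p=0.69 c=(423.9,291.8) mean=(423.8,292.2) 13.8x78.7 short-axis=16.7 z=61.5 n=228/651
```

```bash
cat >> h.py <<'E'
def rows(x,y,z,phi):
    """units from present pose to TCP (mm), pointing down, jaw line (tool y) at world angle phi deg (mod 180)"""
    o=manip.get_obs(); Rt=R.from_quat(o["ee_rot"]); p=np.array(o["position"])
    best=None
    for f in (phi,phi+180):
        a=np.radians(f); M=np.array([[-np.sin(a),np.cos(a),0],[np.cos(a),np.sin(a),0],[0,0,-1]]).T
        rv=(Rt.inv()*R.from_matrix(M)).as_rotvec()
        if best is None or np.linalg.norm(rv)<np.linalg.norm(best): best=rv
    s=Rt.inv().apply(np.array([x,y,z])/1000-p)/.05
    print("pos",np.round(p*1000,1),"j7",round(o["joint_pos"][6],2)," -> shift",np.round(s,2),"turn",np.round(np.degrees(best)/8,2), "grip",round(o["grip_width"],3),"F",np.round(o["ft_force"],1))
E
python3 -c "
from h import *
print(manip.tip_reach); rows(605,320,200,19.3)"
```

```text
0.014
pos [192.3 594.7 245.3] j7 -0.09  -> shift [-9.54 -2.69  0.91] turn [ 0.  -0.   6.6] grip 1.003 F [0.9 0.9 0.2]
```

```bash
python3 -m pendant '[[-0.4,-0.1,0.05,0,0,0.4,1],[-1.4,-0.4,0.15,0,0,1.1,1],[-2.6,-0.75,0.3,0,0,2,1],[-3.8,-1.1,0.4,0,0,2.9,1],[-5,-1.4,0.5,0,0,3.8,1],[-6.2,-1.75,0.6,0,0,4.7,1],[-7.4,-2.1,0.7,0,0,5.6,1],[-8.5,-2.4,0.8,0,0,6.2,1],[-9.3,-2.6,0.9,0,0,6.6,1],[-9.54,-2.69,0.91,0,0,6.6,1]]' 40; python3 -c "
from h import *
measure('wrist',list(TOP),save='pics/w1.png'); rows(605,320,200,19.3)"
```

```text
clock: 2.25
position: [0.6074, 0.3153, 0.1991]
ee_rot: [0.582, 0.813, -0.001, 0.001]
ft_force: [-0.4, -1.0, -0.1]
grip_width: 1.003
grasp_force: 0.0
square_book_center   p=0.90 c=(603.0,323.4) mean=(603.1,324.5) 61.1x62.1 short-axis=18.3 z=26.3 n=4492/4660
narrow_book_center   p=0.79 c=(416.3,94.9) mean=(419.2,109.0) 47.4x126.6 short-axis=-23.7 z=20.7 n=3263/3869
tall_book_center     p=0.68 c=(603.0,322.6) mean=(603.4,323.4) 62.5x62.9 short-axis=18.6 z=26.3 n=4551/4900
square_board_top none
narrow_board_top none
tall_board_top       p=0.77 c=(603.3,86.3) mean=(600.2,96.1) 61.7x88.8 short-axis=-7.3 z=13.0 n=2644/2646
round_weight_grip none
bar_weight_grip      p=0.83 c=(423.5,296.9) mean=(422.8,298.4) 16.7x76.6 short-axis=16.6 z=62.8 n=2084/7272
pos [604.  321.  200.1] j7 -0.13  -> shift [-0.03  0.01  0.  ] turn [ 0.   -0.    0.01] grip 0.997 F [-0.2  0.6  0. ]
```

View pics/w1.png

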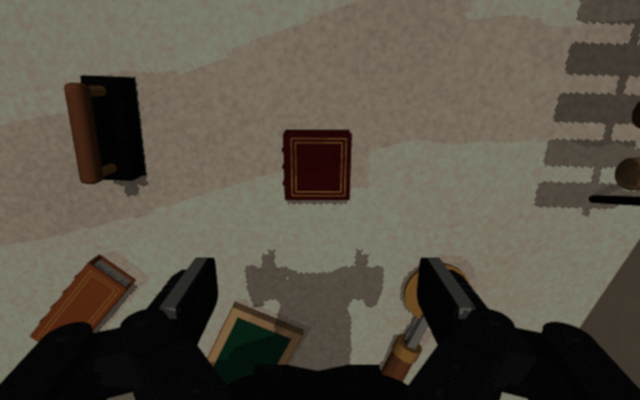

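The wrist view shows the red book at (317,165), with its banded spine on the left, which is world -x. So the jaw line along its x is right.

```bash
python3 -c "
from h import *
rows(604.2,322,17,18.8)"
```

```text
pos [604.  321.  200.1] j7 -0.13  -> shift [0.02 0.01 3.66] turn [ 0.   -0.    0.07] grip 0.997 F [-0.2  0.6  0. ]
```

```bash
python3 -m pendant '[[0.02,0.01,0.4,0,0,0.07,1],[0.02,0.01,1.2,0,0,0.07,1],[0.02,0.01,2.1,0,0,0.07,1],[0.02,0.01,2.9,0,0,0.07,1],[0.02,0.01,3.3,0,0,0.07,1],[0.02,0.01,3.5,0,0,0.07,1],[0.02,0.01,3.66,0,0,0.07,1],[0.02,0.01,3.66,0,0,0.07,1],[0.02,0.01,3.66,0,0,0.07,0.5],[0.02,0.01,3.66,0,0,0.07,0]]' 40; python3 -m pendant '[[0,0,0,0,0,0,0],[0,0,0,0,0,0,0],[0,0,0,0,0,0,0],[0,0,-0.1,0,0,0,0],[0,0,-0.3,0,0,0,0],[0,0,-0.8,0,0,0,0],[0,0,-1.4,0,0,0,0],[0,0,-1.8,0,0,0,0],[0,0,-2,0,0,0,0],[0,0,-2,0,0,0,0]]' 40
python3 -c "
from h import *
measure('wrist',['square_book_center'],save='pics/w2.png',zoff={'square_book_center':.1})
p,d,c=measure('side',[],save='pics/s2.png')"
```

```text
clock: 3.95
position: [0.6056, 0.3214, 0.018]
ee_rot: [0.583, 0.813, 0.001, 0.0]
ft_force: [-0.2, -0.5, 6.2]
grip_width: 0.71
grasp_force: 44.9
clock: 5.2
position: [0.605, 0.3212, 0.1171]
ee_rot: [0.583, 0.813, 0.0, 0.0]
ft_force: [0.5, -0.2, -2.1]
grip_width: 0.717
grasp_force: 44.0
square_book_center   p=0.74 c=(603.5,324.8) mean=(603.6,326.4) 60.9x62.5 short-axis=18.8 z=125.4 n=20800/23197
```

View pics/w2.png

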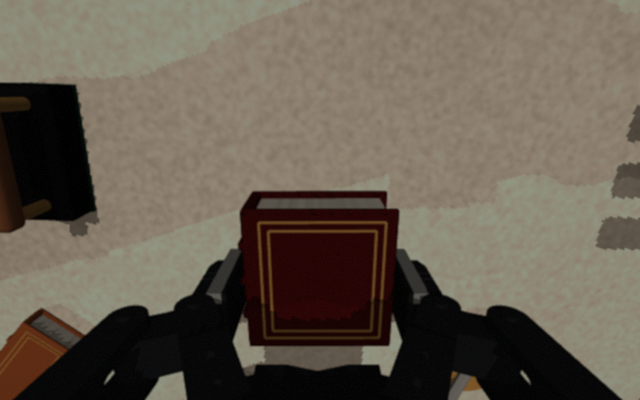

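The red book is held squarely between the pads (cover at (245–398, 209–345)). Next I carry it over to the square board.

```bash
python3 -c "
from h import *
rows(610,-122,200,-7.3)"
```

```text
pos [604.3 320.8 115.5] j7 -0.12  -> shift [-8.42 -2.74 -1.68] turn [-0.01  0.01  3.25] grip 0.715 F [-0.1 -0.3 -1.9]
```

```bash
python3 -m pendant '[[-0.3,-0.1,-0.2,0,0,0.1,0],[-1.2,-0.4,-0.6,0,0,0.4,0],[-2.3,-0.75,-1,0,0,0.8,0],[-3.4,-1.1,-1.3,0,0,1.2,0],[-4.5,-1.5,-1.5,0,0,1.6,0],[-5.6,-1.8,-1.68,0,0,2.1,0],[-6.7,-2.2,-1.68,0,0,2.6,0],[-7.6,-2.5,-1.68,0,0,3,0],[-8.2,-2.68,-1.68,0,0,3.25,0],[-8.42,-2.74,-1.68,0,0,3.25,0]]'; python3 -c "
from h import *
measure('wrist',['square_board_top','round_weight_grip','square_book_center'],save='pics/w3.png'); rows(610,-122,200,-7.3)
o=cv2.imread('pics/w3.png')"
```

```text
clock: 6.6
position: [0.6094, -0.125, 0.2012]
ee_rot: [0.752, 0.659, -0.0, 0.0]
ft_force: [-0.4, -0.1, -0.5]
grip_width: 0.713
grasp_force: 44.0
square_board_top     p=0.79 c=(609.1,-118.0) mean=(609.1,-117.4) 49.0x59.9 short-axis=82.5 z=12.7 n=3292/3292
round_weight_grip    p=0.75 c=(430.6,-96.5) mean=(433.9,-95.2) 50.4x50.7 short-axis=-76.5 z=30.4 n=1857/3898
square_book_center   p=0.84 c=(0.0,0.0) mean=(nan,nan) 0.0x0.0 short-axis=0.0 z=nan n=0/23155
pos [ 610.4 -120.1  200.7] j7 0.15  -> shift [-0.04 -0.    0.01] turn [-0.   -0.01  0.02] grip 0.716 F [ 0.7  0.3 -1. ]h.py:31: RuntimeWarning: Mean of empty slice.
  mc=top.mean(0)*1000
  ret = um.true_divide(
```

View pics/w3.png

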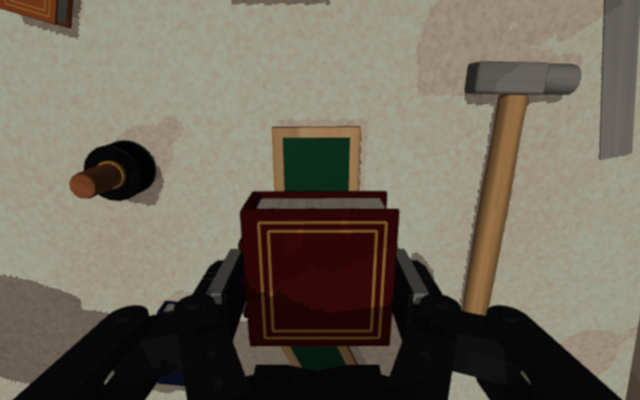

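```bash
python3 -c "
import cv2
i=cv2.imread('pics/w3.png')[115:360,225:415]; cv2.imwrite('pics/w3c.png',cv2.convertScaleAbs(cv2.resize(i,None,fx=2.4,fy=2.4,interpolation=cv2.INTER_CUBIC),alpha=1.8))"
```

```text
(no output)
```

View pics/w3c.png

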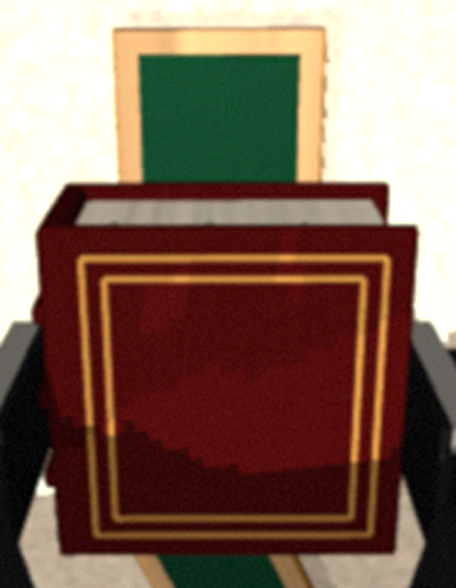

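The crop shows the book cover corners at about (242,210), (399,210), (389,345) and (251,345). The baize far edge runs from (283,138) to (350,138).

```bash
python3 -c "
from h import *
w=px2w('wrist',[[241.7,210],[398.7,210],[388.8,345],[250.8,345]],z=.209)*1000
print(w.round(1),w.mean(0)); print(np.linalg.norm(w-np.roll(w,1,0),axis=1))
b=px2w('wrist',[[283.3,137.9],[349.6,137.9]],z=.012)*1000;print(b,np.linalg.norm(b[0]-b[1])); a=np.radians(82.7)
print(b.mean(0)[:2]-31*np.array([np.cos(a),np.sin(a)]))
rows(610,-122,200,-7.3)"
```

```text
[[ 586.5  -84.   209. ]
 [ 644.5  -91.2  209. ]
 [ 637.  -151.6  209. ]
 [ 578.8 -144.4  209. ]] [ 611.70891173 -117.80094709  209.        ]
[60.86952598 58.42159621 60.84605712 58.62331218]
[[583.4305315  -83.7857678   12.        ]
 [643.8651106  -91.35261301  12.        ]] 60.906448731951166
[ 609.70881818 -118.31791813]
pos [ 610.4 -120.1  200.7] j7 0.15  -> shift [-0.04 -0.    0.01] turn [-0.   -0.01  0.02] grip 0.716 F [ 0.7  0.3 -1. ]
```

```bash
python3 -c "
from h import *
rows(609.2,-121.2,30.5,-7.3)"
```

```text
pos [ 610.4 -120.1  200.7] j7 0.15  -> shift [-0.03 -0.02  3.4 ] turn [-0.   -0.01  0.02] grip 0.716 F [ 0.7  0.3 -1. ]
```

```bash
python3 -m pendant '[[-0.03,-0.02,0.4,0,0,0,0],[-0.03,-0.02,1.2,0,0,0,0],[-0.03,-0.02,2,0,0,0,0],[-0.03,-0.02,2.6,0,0,0,0],[-0.03,-0.02,3,0,0,0,0],[-0.03,-0.02,3.2,0,0,0,0],[-0.03,-0.02,3.3,0,0,0,0],[-0.03,-0.02,3.36,0,0,0,0],[-0.03,-0.02,3.4,0,0,0,0],[-0.03,-0.02,3.4,0,0,0,0]]'; python3 -c "
from h import *
rows(609.2,-121.2,30.5,-7.3)"; python3 -m pendant '[[0,0,0,0,0,0,0.5],[0,0,0,0,0,0,0.8],[0,0,0,0,0,0,1],[0,0,0,0,0,0,1],[0,0,-0.3,0,0,0,1],[0,0,-1,0,0,0,1],[0,0,-1.8,0,0,0,1],[0,0,-2.6,0,0,0,1],[0,0,-3.2,0,0,0,1],[0,0,-3.4,0,0,0,1]]';python3 -c "
from h import *
measure('wrist',['square_book_center'],save='pics/w4.png',zoff={'square_book_center':.012})
measure('top',list(TOP),save='pics/t4.png',zoff={'square_book_center':.012})
rows(443.5,-304,200,-14.4)"
```

```text
clock: 8.05
position: [0.6093, -0.123, 0.0311]
ee_rot: [0.751, 0.661, 0.0, 0.0]
ft_force: [1.0, -0.6, -1.2]
grip_width: 0.714
grasp_force: 44.0
pos [ 609.3 -123.    31.1] j7 0.22  -> shift [ 0.04 -0.01  0.01] turn [ 0. -0.  0.] grip 0.714 F [ 1.  -0.6 -1.2]
clock: 9.3
position: [0.6099, -0.1234, 0.2037]
ee_rot: [0.751, 0.661, 0.001, 0.001]
ft_force: [-0.0, 0.6, -0.2]
grip_width: 0.998
grasp_force: 0.0
square_book_center   p=0.62 c=(0.0,0.0) mean=(nan,nan) 0.0x0.0 short-axis=0.0 z=nan n=0/9148
square_book_center   p=0.63 c=(611.6,-111.8) mean=(611.1,-110.7) 41.4x58.6 short-axis=82.8 z=37.5 n=423/441
narrow_book_center   p=0.55 c=(418.4,90.5) mean=(419.0,90.8) 45.8x119.7 short-axis=-23.4 z=19.2 n=1037/1093
tall_book_center     p=0.52 c=(432.7,-346.8) mean=(435.9,-346.4) 10.3x58.8 short-axis=81.0 z=20.8 n=95/96
square_board_top few
narrow_board_top few
tall_board_top       p=0.78 c=(603.9,84.4) mean=(603.8,84.3) 54.7x86.6 short-axis=-7.1 z=12.0 n=850/850
round_weight_grip    p=0.61 c=(432.3,-89.3) mean=(432.6,-89.1) 31.7x49.8 short-axis=77.1 z=29.2 n=200/323
bar_weight_grip      p=0.92 c=(423.9,291.8) mean=(423.9,292.0) 13.8x75.9 short-axis=16.7 z=61.7 n=229/653
pos [ 608.9 -123.   200.3] j7 0.15  -> shift [-4.01 -2.82  0.01] turn [-0.01  0.    0.89] grip 1.004 F [-0.9 -0.5  0. ]h.py:31: RuntimeWarning: Mean of empty slice.
  mc=top.mean(0)*1000
  ret = um.true_divide(
```

```bash
python3 -m pendant '[[-0.3,-0.2,0,0,0,0.1,1],[-0.9,-0.6,0,0,0,0.3,1],[-1.6,-1.1,0,0,0,0.5,1],[-2.4,-1.6,0,0,0,0.7,1],[-3.1,-2.1,0,0,0,0.89,1],[-3.7,-2.5,0,0,0,0.89,1],[-4,-2.75,0,0,0,0.89,1],[-4.01,-2.82,0,0,0,0.89,1],[-4.01,-2.82,0,0,0,0.89,1],[-4.01,-2.82,0,0,0,0.89,1]]'; python3 -c "
from h import *
measure('wrist',['tall_book_center','square_book_center','narrow_board_top'],save='pics/w5.png',zoff={'square_book_center':.012})
measure('top',['square_book_center','square_board_top'],save='pics/t5.png',zoff={'square_book_center':.012})
rows(443.2,-303.3,17,-14.4)"
```

```text
clock: 11.1
position: [0.4448, -0.3028, 0.2006]
ee_rot: [0.789, 0.614, 0.0, -0.0]
ft_force: [0.6, 0.4, -0.1]
grip_width: 1.0
grasp_force: 0.0
tall_book_center     p=0.63 c=(440.1,-302.3) mean=(440.9,-300.1) 62.2x95.5 short-axis=-14.5 z=22.4 n=6798/6904
square_book_center   p=0.17 c=(0.0,0.0) mean=(nan,nan) 0.0x0.0 short-axis=0.0 z=nan n=0/6896
narrow_board_top     p=0.70 c=(580.8,-328.1) mean=(580.1,-325.2) 46.4x118.5 short-axis=16.4 z=12.7 n=6106/6106
square_book_center   p=0.80 c=(611.2,-122.0) mean=(611.8,-121.9) 61.8x61.9 short-axis=83.2 z=37.5 n=700/751
square_board_top few
pos [ 443.9 -303.9  200.7] j7 0.38  -> shift [ 0.01 -0.02  3.67] turn [-0. -0.  0.] grip 0.999 F [0.1 0.1 1. ]h.py:31: RuntimeWarning: Mean of empty slice.
  mc=top.mean(0)*1000
  ret = um.true_divide(
```

View pics/w5.png

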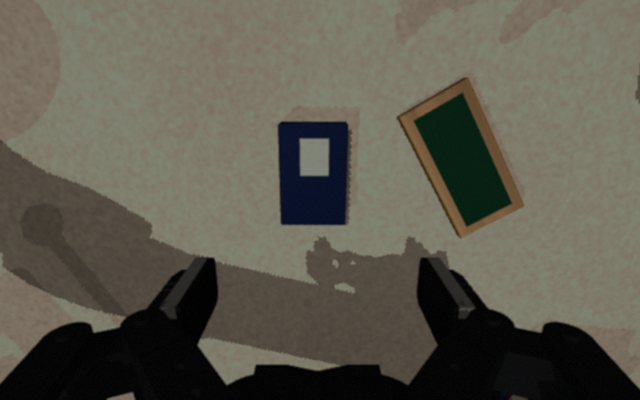

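The wrist view shows navy at (314,173), aligned with the jaws and clear of the narrow board. The red book is within about 1 mm and 0.5° of its baize. Next I grasp navy.

```bash
python3 -m pendant '[[0,-0.03,0.4,0,0,0,1],[0,-0.03,1.2,0,0,0,1],[0,-0.03,2.1,0,0,0,1],[0,-0.03,2.9,0,0,0,1],[0,-0.03,3.3,0,0,0,1],[0,-0.03,3.5,0,0,0,1],[0,-0.03,3.64,0,0,0,1],[0,-0.03,3.66,0,0,0,1],[0,-0.03,3.66,0,0,0,0.5],[0,-0.03,3.66,0,0,0,0]]' 50; python3 -m pendant '[[0,0,0,0,0,0,0],[0,0,0,0,0,0,0],[0,0,0,0,0,0,0],[0,0,-0.1,0,0,0,0],[0,0,-0.3,0,0,0,0],[0,0,-0.9,0,0,0,0],[0,0,-1.7,0,0,0,0],[0,0,-2.5,0,0,0,0],[0,0,-3,0,0,0,0],[0,0,-3,0,0,0,0]]'; python3 -c "
from h import *
rows(604.5,84.5,170,-7.2)"
```

```text
clock: 12.7
position: [0.4428, -0.3039, 0.0187]
ee_rot: [0.79, 0.613, 0.0, 0.0]
ft_force: [-2.3, 1.5, 6.7]
grip_width: 0.734
grasp_force: 54.7
clock: 13.95
position: [0.4433, -0.3043, 0.1701]
ee_rot: [0.79, 0.613, 0.001, 0.002]
ft_force: [-0.0, 0.2, -2.7]
grip_width: 0.733
grasp_force: 55.2
pos [ 443.3 -304.3  170.1] j7 0.4  -> shift [8.33 1.19 0.01] turn [ 0.03  0.   -0.9 ] grip 0.733 F [-0.   0.2 -2.7]
```

```bash
python3 -m pendant '[[0.3,0,0,0,0,0,0],[1.1,0.15,0,0,0,-0.1,0],[2.2,0.3,0,0,0,-0.2,0],[3.3,0.45,0,0,0,-0.3,0],[4.4,0.6,0,0,0,-0.45,0],[5.5,0.8,0,0,0,-0.6,0],[6.6,0.95,0,0,0,-0.75,0],[7.5,1.08,0,0,0,-0.9,0],[8.1,1.16,0,0,0,-0.9,0],[8.31,1.18,0,0,0,-0.9,0]]'; python3 -m pendant '[[0,0,0,0,0,0,0],[0,0,0,0,0,0,0],[0,0,0.2,0,0,0,0],[0,0,0.7,0,0,0,0],[0,0,1.2,0,0,0,0],[0,0,1.6,0,0,0,0],[0,0,1.8,0,0,0,0],[0,0,1.9,0,0,0,0],[0,0,2,0,0,0,0],[0,0,2,0,0,0,0]]'; python3 -c "
from h import *
measure('wrist',['tall_book_center','tall_board_top'],save='pics/w6.png',zoff={'tall_book_center':.055})
rows(604,83.9,30.5,-7.2)"
```

```text
clock: 15.2
position: [0.602, 0.0871, 0.1662]
ee_rot: [0.749, 0.663, -0.001, -0.001]
ft_force: [0.0, -0.9, -1.2]
grip_width: 0.734
grasp_force: 55.2
clock: 16.45
position: [0.603, 0.0842, 0.0679]
ee_rot: [0.75, 0.661, 0.0, 0.0]
ft_force: [0.7, 0.4, -0.3]
grip_width: 0.735
grasp_force: 55.2
tall_book_center     p=0.62 c=(604.0,89.0) mean=(604.3,93.6) 58.8x90.6 short-axis=-7.2 z=71.7 n=24752/31463
tall_board_top       p=0.56 c=(608.4,128.4) mean=(608.4,128.4) 6.0x62.8 short-axis=82.8 z=12.7 n=1374/1374
pos [603.2  84.2  68.3] j7 -0.18  -> shift [-0.    0.02  0.76] turn [ 0.01 -0.    0.  ] grip 0.734 F [ 0.7 -0.5 -1.3]
```

View pics/w6.png

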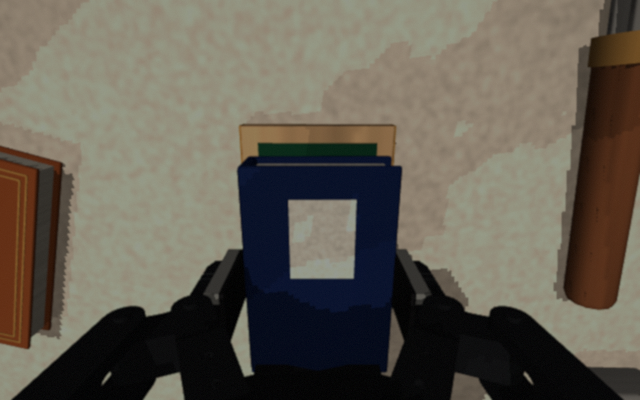

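The navy cover (240–400) sits centred and parallel over the board, with the baize edge at (258–377, 145). I lower and release.

```bash
python3 -m pendant '[[0,0.02,0.2,0,0,0,0],[0,0.02,0.4,0,0,0,0],[0,0.02,0.6,0,0,0,0],[0,0.02,0.7,0,0,0,0],[0,0.02,0.76,0,0,0,0],[0,0.02,0.76,0,0,0,0],[0,0.02,0.76,0,0,0,0.5],[0,0.02,0.76,0,0,0,0.8],[0,0.02,0.76,0,0,0,1],[0,0.02,0.76,0,0,0,1]]'; python3 -m pendant '[[0,0,0,0,0,0,1],[0,0,-0.3,0,0,0,1],[0,0,-1,0,0,0,1],[0,0,-1.8,0,0,0,1],[0,0,-2.6,0,0,0,1],[0,0,-3.1,0,0,0,1],[0,0,-3.4,0,0,0,1],[0,0,-3.4,0,0,0,1],[0,0,-3.4,0,0,0,1],[0,0,-3.4,0,0,0,1]]'; python3 -c "
from h import *
rows(418.8,91.5,180,-23.5)"
```

```text
clock: 17.85
position: [0.6039, 0.084, 0.0297]
ee_rot: [0.75, 0.661, 0.0, 0.0]
ft_force: [-0.1, -0.2, -0.1]
grip_width: 0.998
grasp_force: 0.0
clock: 19.1
position: [0.6033, 0.0839, 0.1987]
ee_rot: [0.75, 0.661, -0.001, -0.0]
ft_force: [-0.8, -0.6, -1.2]
grip_width: 1.001
grasp_force: 0.0
pos [603.3  83.9 198.7] j7 -0.22  -> shift [-0.31 -3.68  0.38] turn [-0.01  0.01  2.04] grip 1.001 F [-0.8 -0.6 -1.2]
```

```bash
python3 -m pendant '[[0,-0.4,0.1,0,0,0.3,1],[-0.1,-1.1,0.2,0,0,0.7,1],[-0.2,-1.9,0.38,0,0,1.2,1],[-0.25,-2.7,0.38,0,0,1.7,1],[-0.31,-3.3,0.38,0,0,2.04,1],[-0.31,-3.6,0.38,0,0,2.04,1],[-0.31,-3.68,0.38,0,0,2.04,1],[-0.31,-3.68,0.38,0,0,2.04,1],[-0.31,-3.68,0.38,0,0,2.04,1],[-0.31,-3.68,0.38,0,0,2.04,1]]';  python3 -c "
from h import *
measure('wrist',['narrow_book_center'],save='pics/w7.png')
measure('top',['tall_book_center','square_book_center','narrow_board_top'],zoff={'tall_book_center':.012,'square_book_center':.012})
rows(418.8,91.3,16,-23.5)"
```

```text
clock: 20.35
position: [0.4198, 0.0915, 0.1807]
ee_rot: [0.837, 0.548, -0.0, 0.0]
ft_force: [0.6, 0.4, -0.4]
grip_width: 0.995
grasp_force: 0.0
narrow_book_center   p=0.66 c=(415.4,92.8) mean=(417.2,95.7) 47.6x119.1 short-axis=-23.5 z=20.4 n=7103/7138
tall_book_center     p=0.63 c=(606.3,83.0) mean=(605.9,82.8) 62.4x95.6 short-axis=-7.3 z=33.6 n=1113/1133
square_book_center none
narrow_board_top     p=0.89 c=(582.3,-327.5) mean=(581.8,-327.1) 38.1x109.2 short-axis=16.6 z=11.8 n=732/732
pos [419.4  91.7 180.8] j7 -0.76  -> shift [-0.01 -0.01  3.3 ] turn [-0.  0. -0.] grip 1.004 F [-0.6  0.8  0. ]
```

```bash
python3 -m pendant '[[-0.02,0,0.4,0,0,0,1],[-0.02,0,1.1,0,0,0,1],[-0.02,0,1.9,0,0,0,1],[-0.02,0,2.6,0,0,0,1],[-0.02,0,3,0,0,0,1],[-0.02,0,3.2,0,0,0,1],[-0.02,0,3.24,0,0,0,1],[-0.02,0,3.24,0,0,0,0.5],[-0.02,0,3.24,0,0,0,0],[-0.02,0,3.24,0,0,0,-0.4]]' 50; python3 -m pendant '[[0,0,0,0,0,0,-0.4],[0,0,0,0,0,0,-0.4],[0,0,0,0,0,0,-0.4],[0,0,0,0,0,0,-0.4],[0,0,-0.1,0,0,0,-0.4],[0,0,-0.5,0,0,0,-0.4],[0,0,-1.2,0,0,0,-0.4],[0,0,-2,0,0,0,-0.4],[0,0,-2.6,0,0,0,-0.4],[0,0,-3,0,0,0,-0.4]]'; python3 -c "
from h import *
measure('wrist',['narrow_book_center'],save='pics/w8.png',zoff={'narrow_book_center':.150})
measure('top',['tall_book_center','tall_board_top'],save='pics/t8.png',zoff={'tall_book_center':.012})
rows(582,-327.3,169,16.6)"
```

```text
clock: 21.9
position: [0.4194, 0.0911, 0.0197]
ee_rot: [0.836, 0.548, 0.001, -0.0]
ft_force: [-3.1, -0.6, 8.1]
grip_width: 0.548
grasp_force: 50.9
clock: 23.15
position: [0.4193, 0.0908, 0.1707]
ee_rot: [0.836, 0.548, 0.001, 0.0]
ft_force: [-0.1, 0.4, -1.2]
grip_width: 0.538
grasp_force: 51.9
narrow_book_center   p=0.79 c=(421.2,95.9) mean=(424.5,101.9) 47.9x109.5 short-axis=-23.6 z=171.4 n=25836/26410
tall_book_center     p=0.68 c=(606.3,83.0) mean=(606.3,82.9) 62.4x95.6 short-axis=-7.1 z=33.6 n=1117/1148
tall_board_top few
pos [418.5  90.6 168. ] j7 -0.75  -> shift [-6.36  6.33 -0.02] turn [-0.01  0.   -5.02] grip 0.542 F [-0.1  0.2 -1.6]
```

View pics/w8.png

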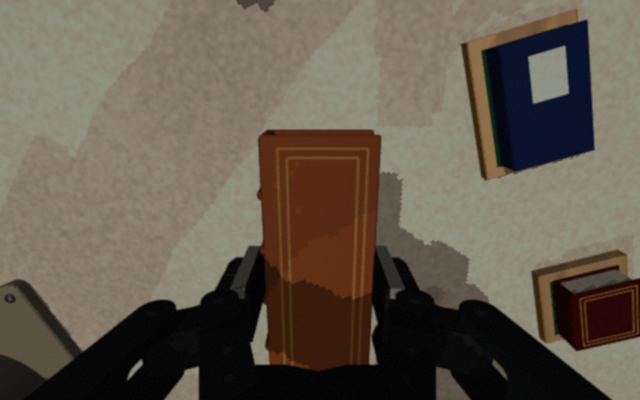

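The wrist view shows the tan book held (262–380) with its gold frame parallel to the jaws. A thin green strip at (490,110) shows navy about 2 mm off in +x. I'll correct that after placing tan.

```bash
python3 -m pendant '[[-0.25,0.25,0,0,0,-0.2,-0.4],[-0.8,0.8,0,0,0,-0.7,-0.4],[-1.6,1.6,0,0,0,-1.3,-0.4],[-2.4,2.4,0,0,0,-1.9,-0.4],[-3.2,3.2,0,0,0,-2.5,-0.4],[-4,4,0,0,0,-3.2,-0.4],[-4.8,4.8,0,0,0,-3.9,-0.4],[-5.5,5.5,0,0,0,-4.5,-0.4],[-6.1,6.1,0,0,0,-5,-0.4],[-6.36,6.33,0,0,0,-5.02,-0.4]]'; python3 -m pendant '[[0,0,0,0,0,0,-0.4],[0,0,0,0,0,0,-0.4],[0,0,0.2,0,0,0,-0.4],[0,0,0.7,0,0,0,-0.4],[0,0,1.2,0,0,0,-0.4],[0,0,1.6,0,0,0,-0.4],[0,0,1.8,0,0,0,-0.4],[0,0,1.9,0,0,0,-0.4],[0,0,2,0,0,0,-0.4],[0,0,2,0,0,0,-0.4]]'; python3 -c "
from h import *
manip.camera('wrist')
rows(582,-327.5,32,16.6)"
```

```text
clock: 24.65
position: [0.5813, -0.3299, 0.1666]
ee_rot: [0.598, 0.801, -0.001, -0.001]
ft_force: [0.2, 0.4, -1.6]
grip_width: 0.547
grasp_force: 51.9
clock: 25.9
position: [0.5823, -0.3272, 0.0689]
ee_rot: [0.597, 0.802, 0.0, 0.0]
ft_force: [-0.6, 0.3, -0.5]
grip_width: 0.547
grasp_force: 51.9
pos [ 582.4 -327.3   69.1] j7 1.01  -> shift [-0.   -0.01  0.74] turn [0. 0. 0.] grip 0.543 F [-0.6 -0.8 -1. ]
```

```bash
python3 -m pendant '[[0,0,0.2,0,0,0,-0.4],[0,0,0.4,0,0,0,-0.4],[0,0,0.6,0,0,0,-0.4],[0,0,0.7,0,0,0,-0.4],[0,0,0.74,0,0,0,-0.4],[0,0,0.74,0,0,0,-0.4],[0,0,0.74,0,0,0,0.3],[0,0,0.74,0,0,0,0.6],[0,0,0.74,0,0,0,1],[0,0,0.74,0,0,0,1]]'; python3 -m pendant '[[0,0,0,0,0,0,1],[0,0,-0.3,0,0,0,1],[0,0,-1,0,0,0,1],[0,0,-1.8,0,0,0,1],[0,0,-2.6,0,0,0,1],[0,0,-3,0,0,0,1],[0,0,-3,0,0,0,1],[0,0,-3,0,0,0,1],[0,0,-3,0,0,0,1],[0,0,-3,0,0,0,1]]'; python3 -c "
from h import *
print('go back over navy'); rows(603.8,83.7,180,-7.2)"
```

```text
clock: 27.2
position: [0.5823, -0.3271, 0.0318]
ee_rot: [0.597, 0.802, 0.0, 0.0]
ft_force: [0.1, 0.8, 0.5]
grip_width: 1.001
grasp_force: 0.0
clock: 28.45
position: [0.5819, -0.327, 0.1808]
ee_rot: [0.597, 0.802, -0.0, -0.001]
ft_force: [0.5, 0.1, -0.0]
grip_width: 1.001
grasp_force: 0.0
go back over navy
pos [ 581.9 -327.   180.8] j7 0.97  -> shift [7.74 2.77 0.02] turn [-0.01 -0.    2.98] grip 1.001 F [ 0.5  0.1 -0. ]
```

```bash
python3 -m pendant '[[0.25,0.1,0,0,0,0.1,1],[0.9,0.3,0,0,0,0.4,1],[1.9,0.7,0,0,0,0.8,1],[2.9,1,0,0,0,1.2,1],[3.9,1.4,0,0,0,1.6,1],[4.9,1.75,0,0,0,2,1],[5.9,2.1,0,0,0,2.4,1],[6.8,2.4,0,0,0,2.8,1],[7.5,2.7,0,0,0,2.98,1],[7.74,2.77,0,0,0,2.98,1]]'; python3 -m pendant '[[0,0,0,0,0,0,1],[0,0,0,0,0,0,1],[0,0,0,0,0,0,1],[0,0,0,0,0,0,1],[0,0,0,0,0,0,1],[0,0,0,0,0,0,1],[0,0,0,0,0,0,1],[0,0,0,0,0,0,1],[0,0,0,0,0,0,1],[0,0,0,0,0,0,1]]'; python3 -c "
from h import *
p,d,c=measure('wrist',['tall_book_center'],zoff={'tall_book_center':.012}); a=p[60:260,190:440,::-1]
q,_,c=measure('top',['narrow_book_center','square_book_center'],zoff={'narrow_book_center':.012,'square_book_center':.012}); b=q[170:240,330:490,::-1]
A=cv2.resize(a,(500,400),interpolation=cv2.INTER_CUBIC); cv2.imwrite('pics/w9.png',cv2.convertScaleAbs(np.vstack([A[:,:],np.pad(cv2.resize(b,(457,200),interpolation=cv2.INTER_CUBIC),((0,0),(0,43),(0,0)))]),alpha=1.7))
rows(603.8,83.7,30.5,-7.2)"
```

```text
clock: 29.7
position: [0.6036, 0.0874, 0.1814]
ee_rot: [0.749, 0.663, 0.0, -0.001]
ft_force: [0.5, -1.0, 0.1]
grip_width: 0.996
grasp_force: 0.0
clock: 30.95
position: [0.6041, 0.0834, 0.1818]
ee_rot: [0.75, 0.661, 0.0, -0.0]
ft_force: [0.4, 0.7, -0.0]
grip_width: 1.001
grasp_force: 0.0
tall_book_center     p=0.62 c=(604.2,84.8) mean=(604.5,87.4) 62.2x95.4 short-axis=-7.2 z=34.4 n=8284/8445
narrow_book_center   p=0.96 c=(584.6,-328.0) mean=(585.0,-327.5) 46.8x119.8 short-axis=16.7 z=31.6 n=977/1023
square_book_center   p=0.57 c=(611.2,-121.8) mean=(611.3,-121.8) 61.7x61.7 short-axis=82.9 z=37.6 n=679/726
pos [604.1  83.3 181.8] j7 -0.14  -> shift [ 0.01 -0.01  3.03] turn [-0. -0. -0.] grip 1.001 F [0.4 1.4 0.2]
```

View pics/w9.png

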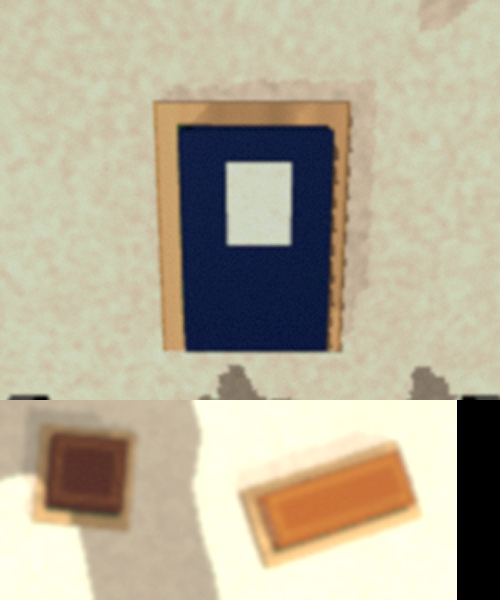

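Two books sit about 2 mm off in +x: navy (606.3, 83.0) against the board at (604.1, 84.4), and tan (584.6, -328.0) against (582.3, -327.4). The image margins agree, about 25 px left and 14 px right on navy. The cause is a +2 mm x bias in the top camera. I regrasp navy, lift slightly and shift it back.

```bash
python3 -m pendant '[[0.01,-0.01,0.4,0,0,0,1],[0.01,-0.01,1.1,0,0,0,1],[0.01,-0.01,1.9,0,0,0,1],[0.01,-0.01,2.5,0,0,0,1],[0.01,-0.01,2.9,0,0,0,1],[0.01,-0.01,3.02,0,0,0,1],[0.01,-0.01,3.02,0,0,0,1],[0.01,-0.01,3.02,0,0,0,0.4],[0.01,-0.01,3.02,0,0,0,0],[0.01,-0.01,3.02,0,0,0,0]]' 50; python3 -m pendant '[[0,0,0,0,0,0,0],[0,0,-0.1,0,0,0,0],[0.01,-0.02,-0.1,0,0,0,0],[0.03,-0.045,-0.1,0,0,0,0],[0.03,-0.045,-0.1,0,0,0,0],[0.03,-0.045,-0.05,0,0,0,0],[0.03,-0.045,0.01,0,0,0,0],[0.03,-0.045,0.01,0,0,0,0.2],[0.03,-0.045,0,0,0,0,0.6],[0.03,-0.045,0,0,0,0,1]]';python3 -c "
from h import *
rows(601.8,85.2,30.5,-7.2)";python3 -m pendant '[[0,0,0,0,0,0,1],[0,0,-0.3,0,0,0,1],[0,0,-1,0,0,0,1],[0,0,-1.8,0,0,0,1],[0,0,-2.6,0,0,0,1],[0,0,-3,0,0,0,1],[0,0,-3,0,0,0,1],[0,0,-3,0,0,0,1],[0,0,-3,0,0,0,1],[0,0,-3,0,0,0,1]]'; python3 -c "
from h import *
print('to tan'); rows(582.3,-327.1,180,16.6)"
```

```text
clock: 32.45
position: [0.6046, 0.084, 0.0323]
ee_rot: [0.75, 0.661, 0.001, 0.0]
ft_force: [0.3, 0.1, 4.4]
grip_width: 0.73
grasp_force: 54.9
clock: 33.7
position: [0.6017, 0.0857, 0.0307]
ee_rot: [0.75, 0.661, 0.0, 0.0]
ft_force: [-0.2, 0.0, 0.4]
grip_width: 0.984
grasp_force: 0.0
pos [601.7  85.7  30.7] j7 -0.06  -> shift [-0.01  0.    0.  ] turn [ 0. -0. -0.] grip 0.984 F [-0.2  0.   0.4]
clock: 34.95
position: [0.6013, 0.0855, 0.1799]
ee_rot: [0.75, 0.661, -0.001, -0.0]
ft_force: [-0.0, -0.1, -0.9]
grip_width: 0.998
grasp_force: 0.0
to tan
pos [601.3  85.5 179.9] j7 -0.14  -> shift [-8.23  0.66  0.  ] turn [-0.01  0.   -2.98] grip 0.998 F [-0.  -0.1 -0.9]
```

```bash
python3 -m pendant '[[-0.3,0,0,0,0,-0.1,1],[-1.2,0.1,0,0,0,-0.4,1],[-2.3,0.2,0,0,0,-0.8,1],[-3.4,0.27,0,0,0,-1.2,1],[-4.5,0.36,0,0,0,-1.6,1],[-5.6,0.45,0,0,0,-2,1],[-6.7,0.54,0,0,0,-2.5,1],[-7.6,0.6,0,0,0,-2.9,1],[-8.1,0.65,0,0,0,-2.98,1],[-8.23,0.66,0,0,0,-2.98,1]]'; python3 -m pendant '[[0,0,0,0,0,0,1],[0,0,0.3,0,0,0,1],[0,0,0.9,0,0,0,1],[0,0,1.6,0,0,0,1],[0,0,2.2,0,0,0,1],[0,0,2.6,0,0,0,1],[0,0,2.8,0,0,0,1],[0,0,2.88,0,0,0,1],[0,0,2.92,0,0,0,1],[0,0,2.92,0,0,0,1]]'; python3 -c "
from h import *
rows(582.3,-327.1,32,16.6)
measure('top',['tall_book_center'],zoff={'tall_book_center':.012})
"
```

```text
clock: 36.2
position: [0.5812, -0.3297, 0.1806]
ee_rot: [0.599, 0.801, -0.001, -0.0]
ft_force: [-0.4, -0.0, -0.3]
grip_width: 1.005
grasp_force: 0.0
clock: 37.45
position: [0.5831, -0.3269, 0.0354]
ee_rot: [0.597, 0.802, 0.0, 0.0]
ft_force: [0.0, -0.0, 0.8]
grip_width: 1.005
grasp_force: 0.0
pos [ 583.1 -326.9   35.4] j7 1.03  -> shift [ 0.   -0.02  0.07] turn [0.01 0.   0.  ] grip 1.005 F [ 0.  -0.   0.8]
tall_book_center     p=0.17 c=(580.8,-150.0) mean=(580.8,-150.0) 0.0x0.0 short-axis=0.0 z=39.1 n=1/326
```

```bash
python3 -m pendant '[[0,-0.015,0.07,0,0,0,1],[0,-0.015,0.07,0,0,0,0.5],[0,-0.015,0.07,0,0,0,0],[0,-0.015,0.07,0,0,0,-0.4],[0,-0.015,0.07,0,0,0,-0.4],[0,-0.015,0.07,0,0,0,-0.4],[0,-0.015,-0.03,0,0,0,-0.4],[0.025,-0.055,-0.03,0,0,0,-0.4],[0.025,-0.055,-0.03,0,0,0,-0.4],[0.025,-0.055,-0.03,0,0,0,-0.4]]' 50; python3 -m pendant '[[0,0,0.05,0,0,0,-0.4],[0,0,0.1,0,0,0,-0.4],[0,0,0.1,0,0,0,-0.2],[0,0,0.1,0,0,0,0.4],[0,0,0.1,0,0,0,1],[0,0,0.1,0,0,0,1],[0,0,-0.3,0,0,0,1],[0,0,-1,0,0,0,1],[0,0,-1.9,0,0,0,1],[0,0,-2.6,0,0,0,1]]'; python3 -c "
from h import *
rows(427.8,-97.5,170,-13)"
```

```text
clock: 38.8
position: [0.5797, -0.3262, 0.0361]
ee_rot: [0.597, 0.802, 0.0, -0.0]
ft_force: [-1.0, 0.2, -1.9]
grip_width: 0.545
grasp_force: 52.2
clock: 40.05
position: [0.5801, -0.3269, 0.1698]
ee_rot: [0.598, 0.802, 0.0, 0.001]
ft_force: [1.1, -0.6, 0.9]
grip_width: 0.998
grasp_force: 0.0
pos [ 580.1 -326.9  169.8] j7 0.98  -> shift [ 5.27 -1.61 -0.01] turn [0.02 0.01 3.7 ] grip 0.998 F [ 1.1 -0.6  0.9]
```

```bash
python3 -m pendant '[[0.3,-0.1,0,0,0,0.3,1],[1,-0.3,0,0,0,0.8,1],[1.9,-0.6,0,0,0,1.4,1],[2.8,-0.9,0,0,0,2,1],[3.7,-1.15,0,0,0,2.6,1],[4.5,-1.4,0,0,0,3.2,1],[5,-1.55,0,0,0,3.7,1],[5.27,-1.61,0,0,0,3.7,1],[5.27,-1.61,0,0,0,3.7,1],[5.27,-1.61,0,0,0,3.7,1]]'; python3 -c "
from h import *
c=manip.get_calibration('wrist')
p,d,c=measure('wrist',['round_weight_grip'],save='pics/w10.png')
m=np.array(manip.trace('round_weight_grip','wrist')[0]['pixels']); v,u=np.nonzero(m&(d>0)); w=px2w('wrist',np.c_[u,v],d[v,u],cal=c)
k=w[:,2]>.066; print('handle top',np.median(w[k]*1000,0),(w[k].min(0)*1000).round(1),(w[k].max(0)*1000).round(1))
measure('top',['tall_book_center','narrow_book_center','square_book_center','round_weight_grip'],zoff={k:.012 for k in TOP if 'book' in k},save='pics/t10.png')
rows(428,-97.5,57,-10)"
```

```text
clock: 41.3
position: [0.4277, -0.0977, 0.1669]
ee_rot: [0.783, 0.622, 0.001, 0.0]
ft_force: [-0.4, -0.6, 0.8]
grip_width: 0.999
grasp_force: 0.0
round_weight_grip    p=0.92 c=(427.5,-96.5) mean=(428.4,-91.8) 50.7x50.8 short-axis=-13.0 z=30.3 n=2108/3451
handle top [427.47662513 -95.89469298  71.85246388] [ 416.6 -107.5   66. ] [438.  -86.7  74.9]
tall_book_center     p=0.73 c=(604.2,84.5) mean=(604.2,84.6) 62.4x95.7 short-axis=-7.1 z=33.7 n=1119/1149
narrow_book_center   p=0.57 c=(582.1,-327.5) mean=(582.6,-327.0) 46.8x119.9 short-axis=16.7 z=31.4 n=1002/1101
square_book_center   p=0.82 c=(611.2,-122.0) mean=(611.7,-122.0) 61.8x61.9 short-axis=83.2 z=37.5 n=699/742
round_weight_grip    p=0.84 c=(437.2,-90.9) mean=(437.0,-90.5) 29.3x47.9 short-axis=48.3 z=29.4 n=186/262
pos [427.2 -97.1 166.2] j7 -0.14  -> shift [-0.    0.02  2.18] turn [-0.    0.   -0.37] grip 0.998 F [ 0.3 -0.5 -0.1]
```

View pics/w10.png

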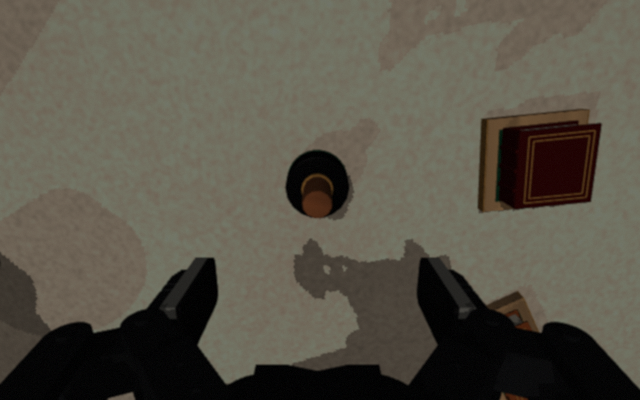

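Navy and tan are now within about 0.3 mm of their boards. The round weight stands upright at (317,185), around (427.5, -96.8), so I grasp its handle.

```bash
python3 -m pendant '[[0.01,0,0.3,0,0,0,1],[0.01,0,0.8,0,0,0,1],[0.01,0,1.4,0,0,0,1],[0.01,0,1.9,0,0,0,1],[0.01,0,2.2,0,0,0,1],[0.01,0,2.3,0,0,0,1],[0.01,0,2.3,0,0,0,0.5],[0.01,0,2.3,0,0,0,0],[0.01,0,2.3,0,0,0,-0.5],[0.01,0,2.3,0,0,0,-1]]' 70; python3 -m pendant '[[0,0,0,0,0,0,-1],[0,0,0,0,0,0,-1],[0,0,0,0,0,0,-1],[0,0,0,0,0,0,-1],[0,0,0,0,0,0,-1],[0,0,-0.1,0,0,0,-1],[0,0,-0.3,0,0,0,-1],[0,0,-0.8,0,0,0,-1],[0,0,-1.2,0,0,0,-1],[0,0,-1.4,0,0,0,-1]]'; python3 -c "
from h import *
measure('wrist',['round_weight_grip'],save='pics/w11.png',zoff={'round_weight_grip':.07})
rows(609.4,-121.6,120,-7.3)"
```

```text
clock: 42.95
position: [0.4279, -0.0964, 0.0518]
ee_rot: [0.782, 0.623, 0.001, 0.0]
ft_force: [0.4, -0.3, 4.8]
grip_width: 0.236
grasp_force: 68.1
clock: 44.2
position: [0.4276, -0.0964, 0.1224]
ee_rot: [0.782, 0.623, 0.001, 0.0]
ft_force: [-1.3, 0.5, -4.2]
grip_width: 0.242
grasp_force: 68.9
round_weight_grip    p=0.82 c=(430.0,-83.6) mean=(430.3,-83.3) 26.6x50.5 short-axis=77.0 z=100.9 n=3514/8740
pos [427.8 -96.3 122.1] j7 -0.09  -> shift [0.32 3.65 0.05] turn [ 0.01 -0.01 -0.71] grip 0.237 F [-0.4  1.  -4.5]
```

```bash
python3 -m pendant '[[0.02,0.2,0,0,0,0,-1],[0.06,0.7,0,0,0,-0.1,-1],[0.1,1.3,0,0,0,-0.25,-1],[0.16,1.9,0,0,0,-0.4,-1],[0.22,2.5,0,0,0,-0.55,-1],[0.28,3,0,0,0,-0.71,-1],[0.32,3.4,0,0,0,-0.71,-1],[0.34,3.6,0,0,0,-0.71,-1],[0.34,3.65,0,0,0,-0.71,-1],[0.34,3.65,0,0,0,-0.71,-1]]'; python3 -m pendant '[[0,0,0,0,0,0,-1],[0,0,0,0,0,0,-1],[0,0,0.1,0,0,0,-1],[0,0,0.2,0,0,0,-1],[0,0,0.3,0,0,0,-1],[0,0,0.4,0,0,0,-1],[0,0,0.45,0,0,0,-1],[0,0,0.5,0,0,0,-1],[0,0,0.5,0,0,0,-1],[0,0,0.5,0,0,0,-1]]';python3 -c "
from h import *
measure('wrist',[],save='pics/w12.png')
rows(609.2,-120.6,90,-7.3)"
```

```text
clock: 45.55
position: [0.6085, -0.1209, 0.1209]
ee_rot: [0.751, 0.661, -0.0, -0.0]
ft_force: [-0.2, 0.2, -5.0]
grip_width: 0.243
grasp_force: 69.1
clock: 46.8
position: [0.6091, -0.1208, 0.0964]
ee_rot: [0.751, 0.661, 0.0, 0.0]
ft_force: [-0.6, -0.3, -3.5]
grip_width: 0.235
grasp_force: 69.1
pos [ 609.1 -120.8   96.4] j7 0.28  -> shift [0.   0.   0.13] turn [ 0. -0.  0.] grip 0.238 F [ 0.4  0.4 -4.5]
```

View pics/w12.png

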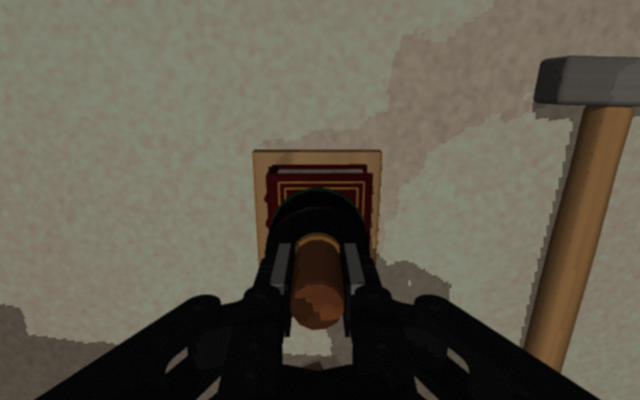

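The weight (centre column about 319) hangs centred over the red book (268–372). I lower it gently.

```bash
python3 -m pendant '[[0,0,0.03,0,0,0,-1],[0,0,0.05,0,0,0,-1],[0,0,0.07,0,0,0,-1],[0,0,0.09,0,0,0,-1],[0,0,0.1,0,0,0,-1],[0,0,0.11,0,0,0,-1],[0,0,0.12,0,0,0,-1],[0,0,0.125,0,0,0,-1],[0,0,0.13,0,0,0,-1],[0,0,0.13,0,0,0,-1]]'
```

```text
clock: 48.1
position: [0.609, -0.1208, 0.09]
ee_rot: [0.751, 0.661, 0.0, -0.0]
ft_force: [-1.8, -0.3, -0.9]
grip_width: 0.241
grasp_force: 69.6
```

```bash
python3 -m pendant '[[0,0,0.01,0,0,0,-0.6],[0,0,0.01,0,0,0,-0.3],[0,0,0,0,0,0,0],[0,0,0,0,0,0,0.2],[0,0,0,0,0,0,0.2],[0,0,-0.2,0,0,0,0.2],[0,0,-0.6,0,0,0,0.2],[0,0,-1.2,0,0,0,0.2],[0,0,-1.8,0,0,0,0.5],[0,0,-2.1,0,0,0,1]]' 30; python3 -c "
from h import *
rows(421.8,293,190,16.7)"
```

```text
clock: 49.35
position: [0.6098, -0.1212, 0.1977]
ee_rot: [0.751, 0.661, 0.001, 0.001]
ft_force: [-0.1, 0.3, -0.2]
grip_width: 0.933
grasp_force: 0.0
pos [ 609.8 -121.2  197.7] j7 0.23  -> shift [ 7.74 -4.78  0.14] turn [ 0.02  0.   -3.  ] grip 0.933 F [-0.1  0.3 -0.2]
```

```bash
python3 -m pendant '[[0.25,-0.15,0,0,0,-0.1,1],[0.9,-0.55,0,0,0,-0.4,1],[1.8,-1.1,0,0,0,-0.8,1],[2.8,-1.7,0,0,0,-1.2,1],[3.8,-2.35,0,0,0,-1.6,1],[4.8,-2.95,0,0,0,-2,1],[5.8,-3.55,0,0,0,-2.4,1],[6.7,-4.1,0,0,0,-2.8,1],[7.4,-4.6,0,0,0,-3,1],[7.74,-4.78,0.14,0,0,-3,1]]'; python3 -m pendant '[[0,0,0,0,0,0,1],[0,0,0,0,0,0,1],[0,0,0,0,0,0,1],[0,0,0,0,0,0,1],[0,0,0,0,0,0,1],[0,0,0,0,0,0,1],[0,0,0,0,0,0,1],[0,0,0,0,0,0,1],[0,0,0,0,0,0,1],[0,0,0,0,0,0,1]]'; python3 -c "
from h import *
measure('wrist',['bar_weight_grip'],save='pics/w13.png')
measure('top',['square_book_center','round_weight_grip'],zoff={'square_book_center':.012,'round_weight_grip':.038},save='pics/t13.png')
rows(421.8,293,51.5,16.7)"
```

```text
clock: 50.6
position: [0.4184, 0.2961, 0.1869]
ee_rot: [0.595, 0.804, -0.0, -0.0]
ft_force: [0.6, 0.3, -0.3]
grip_width: 1.001
grasp_force: 0.0
clock: 51.85
position: [0.421, 0.2934, 0.1878]
ee_rot: [0.597, 0.802, 0.0, -0.0]
ft_force: [0.5, 0.5, 0.4]
grip_width: 0.997
grasp_force: 0.0
bar_weight_grip      p=0.86 c=(420.5,296.6) mean=(419.9,298.4) 13.6x76.5 short-axis=16.4 z=62.8 n=1724/4102
square_book_center   p=0.69 c=(611.2,-121.9) mean=(606.6,-111.2) 61.6x61.9 short-axis=83.2 z=37.7 n=202/239
round_weight_grip    p=0.58 c=(610.8,-123.1) mean=(609.8,-121.7) 49.3x49.4 short-axis=-1.6 z=67.4 n=310/438
pos [421.  293.4 187.8] j7 -0.35  -> shift [-0.01  0.01  2.73] turn [ 0. -0.  0.] grip 1.0 F [-0.4 -0.2 -0.1]
```

View pics/w13.png

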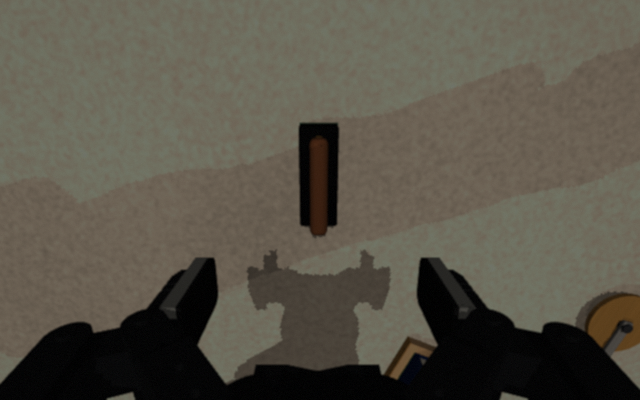

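The bar sits at (318,180), its rail parallel to and centred between the jaws. The round weight is within about 1 mm of the red book's centre. Next I grasp the bar.

```bash
python3 -m pendant '[[0,0.01,0.3,0,0,0,0.6],[0,0.01,0.9,0,0,0,0.3],[0,0.01,1.6,0,0,0,0],[0,0.01,2.1,0,0,0,0],[0,0.01,2.5,0,0,0,0],[0,0.01,2.68,0,0,0,0],[0,0.01,2.73,0,0,0,0],[0,0.01,2.73,0,0,0,0],[0,0.01,2.73,0,0,0,-0.5],[0,0.01,2.73,0,0,0,-1]]' 80; python3 -m pendant '[[0,0,0,0,0,0,-1],[0,0,0,0,0,0,-1],[0,0,0,0,0,0,-1],[0,0,0,0,0,0,-1],[0,0,0,0,0,0,-1],[0,0,-0.1,0,0,0,-1],[0,0,-0.3,0,0,0,-1],[0,0,-0.8,0,0,0,-1],[0,0,-1.5,0,0,0,-1],[0,0,-2,0,0,0,-1]]'; python3 -c "
from h import *
rows(580.1,-326.2,150,16.7)"
```

```text
clock: 53.35
position: [0.422, 0.2939, 0.052]
ee_rot: [0.597, 0.802, 0.001, 0.0]
ft_force: [0.4, -0.3, 2.8]
grip_width: 0.146
grasp_force: 78.2
clock: 54.6
position: [0.4215, 0.2934, 0.1529]
ee_rot: [0.597, 0.802, 0.0, 0.0]
ft_force: [0.4, -0.2, -5.6]
grip_width: 0.144
grasp_force: 78.6
pos [421.5 293.4 152.9] j7 -0.33  -> shift [-12.78  -0.52   0.05] turn [ 0. -0.  0.] grip 0.144 F [ 0.4 -0.2 -5.6]
```

```bash
python3 -m pendant '[[-0.1,0,-0.3,0,0,0,-1],[-0.4,0,-0.7,0,0,0,-1],[-1,-0.05,-1,0,0,0,-1],[-1.8,-0.1,-1,0,0,0,-1],[-2.7,-0.1,-1,0,0,0,-1],[-3.6,-0.15,-1,0,0,0,-1],[-4.5,-0.2,-1,0,0,0,-1],[-5.4,-0.22,-1,0,0,0,-1],[-6.1,-0.25,-1,0,0,0,-1],[-6.4,-0.26,-1,0,0,0,-1]]'; python3 -m pendant '[[-0.2,0,0,0,0,0,-1],[-0.8,-0.03,0,0,0,0,-1],[-1.6,-0.06,0,0,0,0,-1],[-2.5,-0.1,0,0,0,0,-1],[-3.4,-0.13,0,0,0,0,-1],[-4.3,-0.17,0,0,0,0,-1],[-5.2,-0.2,0,0,0,0,-1],[-5.9,-0.24,0,0,0,0,-1],[-6.25,-0.26,0,0,0,0,-1],[-6.37,-0.26,0,0,0,0,-1]]'; python3 -m pendant '[[0,0,0,0,0,0,-1],[0,0,0.2,0,0,0,-1],[0,0,0.6,0,0,0,-1],[0,0,1,0,0,0,-1],[0,0,1.3,0,0,0,-1],[0,0,1.5,0,0,0,-1],[0,0,1.7,0,0,0,-1],[0,0,1.8,0,0,0,-1],[0,0,1.8,0,0,0,-1],[0,0,1.8,0,0,0,-1]]'; python3 -c "
from h import *
measure('wrist',[],save='pics/w14.png')
rows(580,-325.7,84.3,16.7)"
```

```text
clock: 55.85
position: [0.5006, -0.0197, 0.2009]
ee_rot: [0.598, 0.801, -0.001, -0.0]
ft_force: [-0.2, 0.7, -6.0]
grip_width: 0.15
grasp_force: 78.5
clock: 57.1
position: [0.5799, -0.326, 0.2004]
ee_rot: [0.597, 0.802, -0.0, -0.001]
ft_force: [-0.7, 0.5, -6.5]
grip_width: 0.143
grasp_force: 78.5
clock: 58.35
position: [0.5805, -0.3257, 0.1118]
ee_rot: [0.597, 0.802, 0.0, 0.0]
ft_force: [-0.1, -0.0, -6.0]
grip_width: 0.146
grasp_force: 78.4
pos [ 580.5 -325.6  111.8] j7 1.06  -> shift [ 0.   -0.01  0.55] turn [0. 0. 0.] grip 0.145 F [-0.   0.4 -6.3]
```

View pics/w14.png

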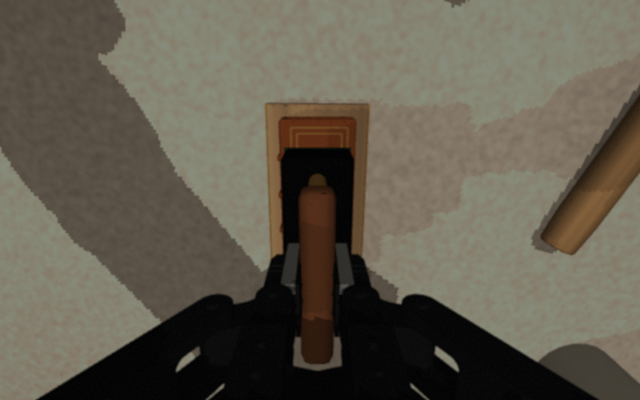

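The bar hangs parallel and centred over the tan book. I lower it gently to contact.

```bash
python3 -m pendant '[[0,-0.01,0.1,0,0,0,-1],[0,-0.01,0.2,0,0,0,-1],[0,-0.01,0.3,0,0,0,-1],[0,-0.01,0.38,0,0,0,-1],[0,-0.01,0.44,0,0,0,-1],[0,-0.01,0.48,0,0,0,-1],[0,-0.01,0.51,0,0,0,-1],[0,-0.01,0.53,0,0,0,-1],[0,-0.01,0.55,0,0,0,-1],[0,-0.01,0.56,0,0,0,-1]]'; python3 -m pendant '[[0,0,0,0,0,0,-1],[0,0,0,0,0,0,-1],[0,0,0.003,0,0,0,-1],[0,0,0.003,0,0,0,-1],[0,0,0.006,0,0,0,-1],[0,0,0.006,0,0,0,-1],[0,0,0.01,0,0,0,-1],[0,0,0.01,0,0,0,-1],[0,0,0.01,0,0,0,-1],[0,0,0.01,0,0,0,-1]]'
```

```text
clock: 59.65
position: [0.58, -0.3256, 0.0841]
ee_rot: [0.597, 0.802, 0.0, 0.0]
ft_force: [-3.4, 2.7, 5.6]
grip_width: 0.142
grasp_force: 80.4
clock: 60.9
position: [0.58, -0.3257, 0.0841]
ee_rot: [0.597, 0.802, 0.0, 0.0]
ft_force: [-5.4, 5.5, 9.5]
grip_width: 0.145
grasp_force: 80.9
```

```bash
python3 -m pendant '[[0,0,-0.01,0,0,0,-1],[0,0,-0.015,0,0,0,-1],[0,0,-0.015,0,0,0,-0.6],[0,0,-0.015,0,0,0,-0.3],[0,0,-0.015,0,0,0,0],[0,0,-0.015,0,0,0,0],[0,0,-0.3,0,0,0,0],[0,0,-0.8,0,0,0,0],[0,0,-1.5,0,0,0,0],[0,0,-2.2,0,0,0,0]]' 30; python3 -m pendant '[[0.2,0,-0.2,0,0,0,0],[0.8,0,-0.3,0,0,0,0],[1.6,-0.1,-0.3,0,0,0,0],[2.4,-0.3,-0.3,0,0,0,0],[3.2,-0.5,-0.3,0,0,0,0],[4,-0.8,-0.3,0,0,0,0],[4.8,-1,-0.3,0,0,0,0],[5.6,-1.2,-0.3,0,0,0,0],[6,-1.3,-0.3,0,0,0,0],[6,-1.3,-0.3,0,0,0,0]]'; python3 -m pendant '[[0.2,0,0,0,0,0,0],[1,0,0,0,0,0,0],[2,-0.1,0,0,0,0,0],[3,-0.3,0,0,0,0,0],[4,-0.5,0,0,0,0,0],[4.5,-0.8,0,0,0,0,0],[4.8,-1,0,0,0,0,0],[4.8,-1,0,0,0,0,0],[4.8,-1,0,0,0,0,0],[4.8,-1,0,0,0,0,0]]'; python3 -c "
from h import *
zo={k:.012 for k in TOP if 'book' in k}; zo['round_weight_grip']=.038; zo['bar_weight_grip']=.032
p,d,c=measure('top',[k for k in TOP if 'board' not in k],zoff=zo)
p2,_,_=measure('side',[])
a=cv2.resize(p[90:300,150:500],(700,420))[100:320]; b=cv2.resize(p2[140:370,260:500],(360,345))
cv2.imwrite('pics/end.png',cv2.convertScaleAbs(np.vstack([a,np.pad(b,((0,0),(0,340),(0,0)))])[:,:,::-1],alpha=1.6))"
```

```text
clock: 62.15
position: [0.5797, -0.3258, 0.195]
ee_rot: [0.597, 0.802, 0.0, 0.0]
ft_force: [-0.0, -0.2, -0.6]
grip_width: 0.5
grasp_force: 0.0
clock: 63.4
position: [0.4306, -0.0556, 0.2078]
ee_rot: [0.596, 0.803, 0.001, -0.0]
ft_force: [0.5, 0.4, 1.0]
grip_width: 0.502
grasp_force: 0.0
clock: 64.65
position: [0.3148, 0.158, 0.2077]
ee_rot: [0.597, 0.802, -0.0, -0.0]
ft_force: [0.8, 0.5, -0.2]
grip_width: 0.499
grasp_force: 0.0
square_book_center   p=0.86 c=(611.2,-121.8) mean=(608.8,-113.9) 61.5x61.9 short-axis=83.2 z=37.5 n=237/284
narrow_book_center   p=0.87 c=(582.0,-327.4) mean=(582.4,-317.3) 47.0x119.8 short-axis=16.7 z=31.4 n=343/436
tall_book_center     p=0.69 c=(604.1,84.5) mean=(604.1,84.6) 62.4x95.7 short-axis=-7.3 z=33.7 n=1120/1185
round_weight_grip    p=0.65 c=(610.8,-123.1) mean=(609.9,-121.5) 49.3x49.4 short-axis=-1.6 z=67.7 n=311/453
bar_weight_grip      p=0.84 c=(581.3,-323.0) mean=(581.4,-323.6) 13.0x77.7 short-axis=16.6 z=93.6 n=219/663
```

View pics/end.png

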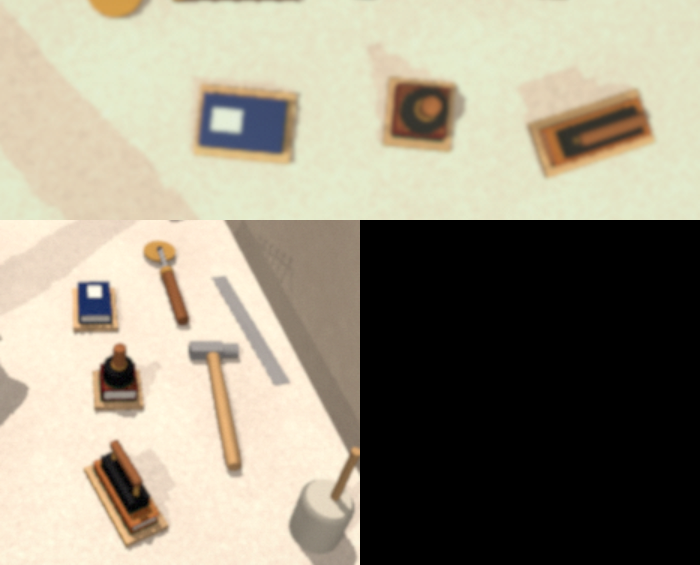

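```bash
python3 -c "
from h import *
TOP['bar_weight_grip']=.026
measure('top',['bar_weight_grip'],zoff={'bar_weight_grip':.032})
p,d=manip.camera('side'); c=manip.get_calibration('side')
for t in ('bar_weight_grip','narrow_book_center'):
    print(t,[px2w('side',r['pixel'],z=.088 if 'bar' in t else .022)*1000 for r in manip.tip_of(t,'side')[:1]])
TOP['bar_weight_grip']=.063
measure('side',['bar_weight_grip','narrow_book_center'],zoff={'bar_weight_grip':.032,'narrow_book_center':.012})"
```

```text
bar_weight_grip      p=0.97 c=(581.6,-324.0) mean=(581.4,-319.7) 32.8x89.8 short-axis=16.6 z=57.4 n=370/687
bar_weight_grip [array([[ 580.73094636, -330.34761181,   88.        ]])]
narrow_book_center [array([[ 587.22354281, -327.69042031,   22.        ]])]
bar_weight_grip      p=0.83 c=(581.5,-328.4) mean=(582.2,-330.2) 15.4x78.3 short-axis=16.7 z=95.5 n=223/857
narrow_book_center   p=0.85 c=(579.9,-329.8) mean=(581.2,-355.0) 48.1x119.8 short-axis=20.0 z=32.7 n=328/454
```

```bash
python3 -c "
from workcell import manip
print(manip.hand_in())"
```

```text
the job is handed in; nothing more can be done
None
```

The job is handed in at about 65 s: all three books lie flat on their boards within about 1.5 mm and 0.5° of the baize, the round weight is within about 1.5 mm of the red book's middle, the bar weight lies along the tan book about 2–3 mm off centre lengthwise (I left that as it was), and the arm never went near the hammer or the finishing wheel.

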